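Sweep the loose nuts into the bay on the crate-repair bench

TASK

Three large steel hex nuts are lying about on the bench. Sweep all three along the bench with the fingers, through the open front of the wooden bay, until each lies flat and wholly inside it. Do not pick any nut up, and leave the tin, the block and everything else where it stands.

Things in the scene. Friction and masses are not known exactly. Their poses are not given: they have to be found in the camera images.
- bay: three-sided wooden bay fixed to the bench, open at the side facing the robot and above; its dark floor is level with the bench. Inside 200 mm wide, 110 mm deep; walls 12 mm thick, 30 mm high. Origin: bench level, middle of the open mouth (line joining the side walls' front ends); x points into the bay (back wall at x = 110 mm), y along the mouth (side walls at y = -100, +100 mm), z up.
- nut1: steel hex nut lying flat on the bench, 36 mm across flats (42 mm over corners), 18 mm high, with a 24 mm through hole, about 0.11 kg. One of three identical ones. Origin: centre of its underside, z up.
- nut2: steel hex nut lying flat on the bench, 36 mm across flats (42 mm over corners), 18 mm high, with a 24 mm through hole, about 0.11 kg. One of three identical ones. Origin: centre of its underside, z up.
- nut3: steel hex nut lying flat on the bench, 36 mm across flats (42 mm over corners), 18 mm high, with a 24 mm through hole, about 0.11 kg. One of three identical ones. Origin: centre of its underside, z up.
- tin: small closed round steel tin standing upright among the nuts, 40 mm diameter, 42 mm high, loose; to be left alone. Origin: centre of its underside.
- block: small wooden block standing among the nuts, 40 x 30 mm (its x, y), 34 mm high, loose; to be left alone. Origin: centre of its underside.
- hammer: hammer lying at the left side of the bench, to be left alone. Its handle runs along its x.
- wrench: open-ended wrench lying at the right side of the bench, to be left alone. It runs along its x.
- jar: amber glass jar with a dark cap, 64 mm diameter, 85 mm high, standing at the left beyond the nuts, to be left alone. Origin: centre of its underside.
- mug: white mug, 76 mm diameter, 85 mm high, standing at the right beyond the nuts, to be left alone. Origin: centre of its underside.
Mind the look-alikes: they are no part of the job. What is shaped like the nut2 but purple is not meant. Leave any green look-alike of the nut1 alone.

How it is judged:
By the outcome, as a careful person would: the job done as asked, in the order asked, and still so for the second after the job is handed in, with the robot touching nothing.
It also fails if it takes over 72 s, if anything falls off the work surface, if the arm or the gripper's body presses on something with over 40 N, if the wrist force passes 120 N, or if a joint passes its speed limit or range.

ROBOT

A 6-joint arm with a two-finger parallel gripper is mounted at the origin on the work surface. World frame = base frame: x ahead of the robot, y to its left, z up, the work surface at z = 0. Lengths are in m, angles in rad, forces in N, time in s.
With the tool pointing down it reaches from about 0.3 to 1 m from the base axis. Payload 5.1 kg.
Tool frame: the origin (TCP) lies at the very end of the fingers, on their centre line; the grasp point (between the pads) lies 19 mm behind it; z points along the fingers, y is the direction in which the jaws open and shut (so a half turn about z gives the same grasp; the last joint's range is limited). The gripper opens to 95 mm and grips with 3 to 60 N. Pads are 20 mm wide; open, the fingers measure 119 mm over their backs; the gripper's body (75 mm by 180 mm) begins 59 mm behind the grasp point.
Start: joints at [1.173, 0.124, 1.65, -0, 1.367, -0.083], TCP at [0.201, 0.618, 0.215] pointing down, gripper open.
Joint ranges: [-2.61, 2.61], [-1.02, 2.33], [0.03, 2.71], [-1.35, 4.49], [0.32, 2.68], [-2.91, 2.91]. Speed limits (rad/s): [2.57, 2.57, 3.14, 3.14, 3.14, 3.14].

INTERFACE

Orientations are given as a rotation vector (axis times angle).
In Python, from bench import state, optics, job_done, finder gives the robot as it stands.
- The arm moves only by the tool apply_moves, never from a script. Its argument "steps" is text: rows parted by semicolons, each of 4 numbers parted by spaces: the shift along the tool's x, y, z in mm, then the turn about the tool's z in rad. In form: x y z spin; .... A call has 1 to 12 rows; each row shifts and turns the pose as measured when the row begins, along the tool's axes as they then stand; what a row does not reach is not made up. A row lasts 1/10 s, in which the tool goes at most 50 mm and 8.59 degrees, less where a joint would pass 70% of its speed; a pose out of reach is approached as far as the arm can. A call with a gripper value outside its range is refused whole. "claw" is the finger opening in mm, from 0 to 95.1, set as the call begins (left out, the last holds). The fingers move at their own pace and stop on an object; "newtons" is the grip in N (left out, the last holds). Time passes only in rows, so rows that do not move let the fingers close. It gives the time, the measured TCP pose, the force and the opening at its end, in the units of the state.
- state(): the state, without advancing time (a new reading comes with each control period).
- optics.grab_frame(name): name is "scene" or "side" or "wrist"; returns (picture, depth): 400x640x3 uint8, red, green, blue; 400x640 float32, m along the optical axis (not along the pixel's ray), 0 where there is no reading.
- optics.camera_params(name): a dict with "fx", "fy", "cx", "cy" (pixels), "R" (3x3) and "t" (3): a world point X has camera coordinates R X + t. Camera axes: x right, y down, z forward; pixel columns grow to the right and rows downward; lengths in m; the calibration is good to about 2 mm. A picture is of the moment at which its call begins: read the wrist's pose just before it. camera_params takes no time and is no camera call; for the wrist camera it gives the pose at the moment of the call.
- job_done(): hands the job in, once; it reports no verdict.
Trained networks look in the newest picture that a camera, given by its name, has taken for a name from the list of things; names that differ only in an ending like _2 or _b are one class to them, and where a whole thing is asked for, a point or a joint stands for the part that bears it (a point fixed in the world has none). Each returns a list of dicts, best first, with "p" (0 to 1); they miss things now and then, are a little off and sometimes report something else, mostly with a low value. They report only what shows in the picture. A call takes as long as a camera call. They do not tell look-alikes from the thing itself.
- finder.regions_of(name, camera): "mask" (400x640 bool, what is visible of it) and "at" ([row, column] in pixels, amid what is visible of it).
The state is a dict: "clock": time; "joints": joint angles; "joint_velocities": joint speeds; "tau": joint torques, N m; "ee_pos": TCP position; "tcp_rot": TCP orientation; "ft_force": force on the tool from outside, world axes, zero at the start; "moment": the same for the moment, N m; "grip_width": opening from 0.0 (shut) to 1.0 (fully open).
Only numpy, scipy, OpenCV 4.12 (cv2) and the standard library are available. Lean on these libraries where they do the work, as an engineer would, in place of code of your own. Each camera call takes 0.05 s, during which the arm holds its last target.

## Working session

There is one attempt and no reset: what is moved stays moved. The work goes in short steps, Python scripts to look and compute and a tool call to move; the robot and the scene stay as the last step left them, time stands still between calls to the robot, and variables do not carry over. Pictures are saved under pics/ and viewed, and the job is handed in when it is done.

Besides the shell and the picture viewer there is one more tool, called after "Request:" by a JSON object that holds its "api" and its "payload". apply_moves: Moves the arm, as the interface text tells. Its arguments: {"type":"object","properties":{"steps":{"type":"string"},"claw":{"type":"number"},"newtons":{"type":"number"}},"required":["steps"]}

```bash
mkdir -p pics; ls; python3 - <<'E'
from bench import state, optics, finder
import cv2
s=state(); print(s)
for n in ("scene","side","wrist"):
    p,d=optics.grab_frame(n); cv2.imwrite(f"pics/{n}0.png",p[:,:,::-1])
    import numpy as np; np.savez(f"{n}0.npz",p=p,d=d,**optics.camera_params(n)); c=optics.camera_params(n); print(n,c['fx'],c['t'],c['R'].tolist() if hasattr(c['R'],'tolist') else c['R'])
E
```

```text
pics
{'clock': 0.0, 'joints': array([ 1.17338896e+00,  1.24483254e-01,  1.65166215e+00,  8.79618155e-06,
        1.36749650e+00, -8.26145772e-02]), 'joint_velocities': array([-0.0007139 , -0.00067669,  0.00038402,  0.00046043, -0.000119  ,
       -0.00040136]), 'tau': array([-1.10844841e-03, -4.17622876e+01, -3.59929991e+01,  7.73213524e-02,
        4.91488015e-02, -1.65427500e-04]), 'ee_pos': array([0.20103883, 0.61745722, 0.2134082 ]), 'tcp_rot': array([-0.49236109, -3.10226726,  0.00312297]), 'ft_force': array([ 1.06490317, -0.24809829, -0.24787572]), 'moment': array([ 0.04854145, -0.00926911,  0.01324318]), 'grip_width': 1.000541987112645}
scene 485.4266714575284 [-0.18479714 -0.40991777  1.51876189] [[0.3446103718623149, 0.9386234458325525, 0.015156468531358453], [0.8123892386407969, -0.2900962079477384, -0.505833880908514], [-0.47039070627037627, 0.18662855373111445, -0.8624977486270263]]
side 474.46300942265617 [-0.52400738  0.13921643  1.08243765] [[0.9529370368508039, -0.3031416071335664, 0.00402117178044121], [-0.20782176963085072, -0.6628376442837663, -0.7193444024859362], [0.22072860228232977, 0.6846542363447593, -0.6946419659001772]]
wrist 349.1195567855238 [-0.64887092 -0.03252088  0.39200554] [[0.3099137104731418, 0.9507635374977322, -0.0014791300042052494], [0.9098158328256811, -0.29611390359790063, 0.29077776124684473], [0.27602290194924695, -0.09146175080771626, -0.956789478275501]]
```

View pics/scene0.png

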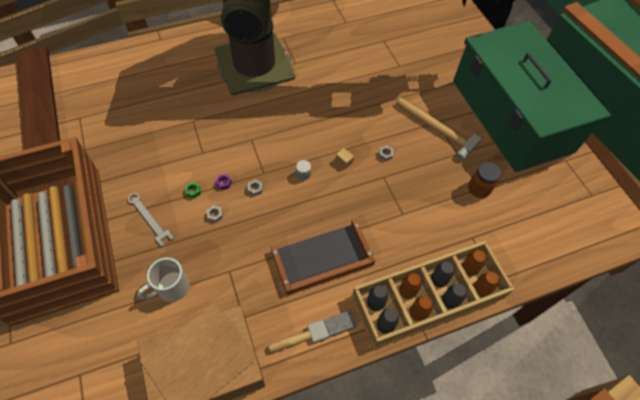

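View pics/side0.png

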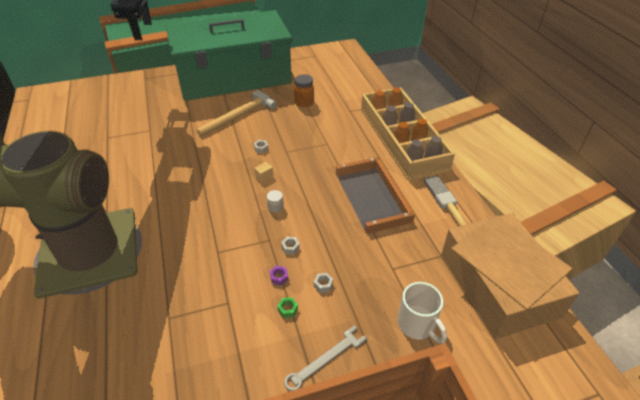

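View pics/wrist0.png

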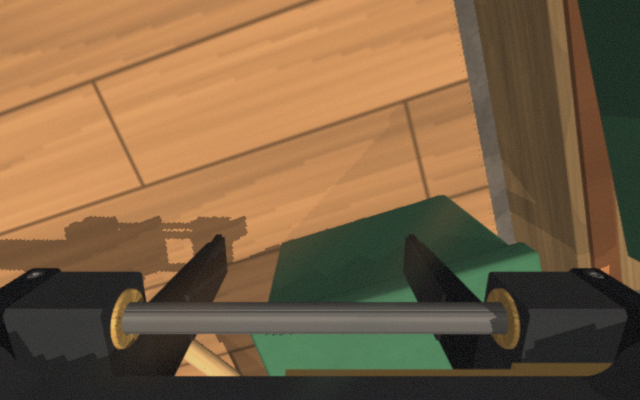

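```bash
cat > h.py <<'E'
import numpy as np, cv2
from bench import state, optics, finder
def load(n,tag='0'):
    return np.load(f"{n}{tag}.npz")
def grab(n,tag):
    c=optics.camera_params(n); p,d=optics.grab_frame(n); np.savez(f"{n}{tag}.npz",p=p,d=d,**c); cv2.imwrite(f"pics/{n}{tag}.png",p[:,:,::-1]); return load(n,tag)
def ray(f,u,v):
    k=np.array([(u-f['cx'])/f['fx'],(v-f['cy'])/f['fy'],1.]); R=f['R'];o=-R.T@f['t']; return o,R.T@k
def onz(f,u,v,z):
    o,r=ray(f,u,v); return o+r*(z-o[2])/r[2]
def cloud(f,m=None):
    d=f['d']; v,u=np.nonzero((d>0)&(m if m is not None else True)); z=d[v,u]
    X=np.stack([(u-f['cx'])/f['fx']*z,(v-f['cy'])/f['fy']*z,z],1); return (X-f['t'])@f['R'],u,v
def proj(f,X):
    c=f['R']@np.asarray(X)+f['t']; return f['fx']*c[0]/c[2]+f['cx'],f['fy']*c[1]/c[2]+f['cy']
E
python3 - <<'E'
from h import *
for n in ("scene","side"):
    f=grab(n,'1')
    for t in ("nut1","tin","block","bay","hammer","wrench","jar","mug"):
        for r in finder.regions_of(t,n)[:6]:
            X,u,v=cloud(f,r['mask']); 
            top=np.percentile(X[:,2],95) if len(X) else 0
            a=r['at']; col=f['p'][r['mask']].mean(0).round()
            print(n,t,round(r['p'],2),a,len(X),np.median(X,0).round(3) if len(X) else None,'min',X.min(0).round(3),'max',X.max(0).round(3),col)
    c=f['p'][130:310,120:420] if n=='scene' else f['p'][120:330,230:430]
    cv2.imwrite(f'pics/{n}_crop1.png',cv2.resize(c[:,:,::-1],None,fx=2.6,fy=2.6,interpolation=cv2.INTER_CUBIC))
    print(n,'tcp',proj(f,state()['ee_pos']))
E
```

```text
scene nut1 0.68 [154.2, 384.1] 174 [0.454 0.243 0.014] min [ 0.425  0.223 -0.003] max [0.477 0.262 0.024] [109. 100.  86.]
scene nut1 0.59 [187.2, 194.2] 201 [ 0.394 -0.283  0.015] min [ 0.368 -0.302 -0.004] max [ 0.415 -0.262  0.023] [59. 97. 45.]
scene nut1 0.53 [185.7, 256.9] 86 [ 0.435 -0.129  0.017] min [ 0.424 -0.145 -0.003] max [ 0.461 -0.112  0.023] [112. 108.  96.]
scene nut1 0.49 [217.0, 214.6] 212 [ 0.481 -0.246  0.015] min [ 0.454 -0.267 -0.005] max [ 0.503 -0.225  0.024] [122. 112.  96.]
scene tin 0.68 [169.6, 303.7] 238 [0.448 0.005 0.04 ] min [ 0.422 -0.012  0.007] max [0.46  0.026 0.049] [138. 132. 119.]
scene block 0.7 [155.7, 344.1] 235 [0.444 0.124 0.033] min [0.417 0.106 0.004] max [0.463 0.148 0.04 ] [144. 114.  70.]
scene bay 0.57 [188.5, 256.3] 172 [ 0.442 -0.127  0.015] min [ 0.422 -0.147 -0.003] max [ 0.462 -0.107  0.024] [115. 107.  92.]
scene bay 0.56 [258.1, 321.4] 4451 [ 0.686 -0.03   0.003] min [ 0.609 -0.144 -0.006] max [0.747 0.083 0.038] [89. 72. 60.]
scene hammer 0.89 [129.8, 443.7] 1057 [0.442 0.426 0.024] min [ 0.287  0.347 -0.006] max [0.548 0.523
[... 1724 characters left out ...]
.]
side hammer 0.5 [88.8, 299.6] 546 [0.631 0.411 0.058] min [0.607 0.398 0.004] max [0.665 0.458 0.091] [102.  72.  48.]
side wrench 0.58 [357.5, 320.7] 1029 [ 0.43  -0.412  0.008] min [ 0.346 -0.45  -0.001] max [ 0.52  -0.362  0.013] [181. 170. 146.]
side wrench 0.45 [244.2, 291.1] 273 [ 0.441 -0.131  0.015] min [ 0.42  -0.15  -0.003] max [ 0.463 -0.094  0.023] [152. 139. 117.]
side jar 0.9 [89.8, 301.1] 590 [0.632 0.412 0.057] min [0.606 0.398 0.   ] max [0.668 0.538 0.091] [104.  74.  48.]
side mug 0.56 [311.0, 420.1] 2199 [ 0.636 -0.397  0.052] min [ 0.593 -0.462 -0.002] max [ 0.681 -0.3    0.089] [157. 147. 126.]
side tcp (np.float64(142.88671001136439), np.float64(31.711846922327823))
```

View pics/scene_crop1.png

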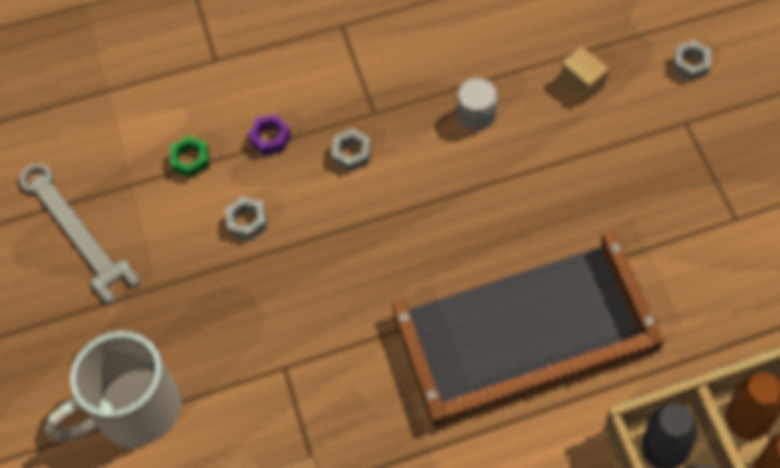

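View pics/side_crop1.png

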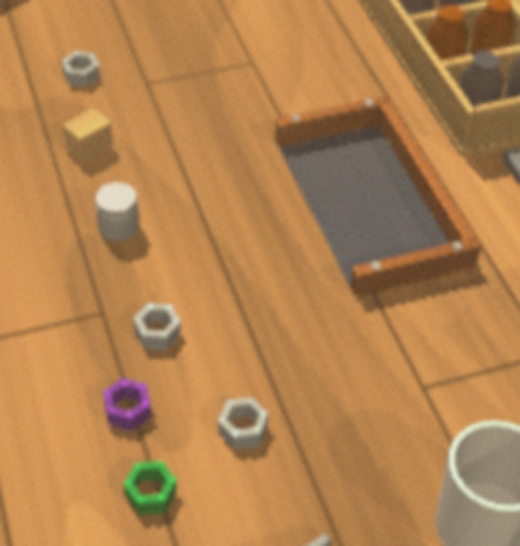

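```bash
python3 - <<'E'
from h import *
# wall tops of bay: points z in .022...04 within region, both cams
for n in ("scene","side"):
    f=load(n,'1'); X,u,v=cloud(f)
    m=(X[:,0]>.58)&(X[:,0]<.80)&(abs(X[:,1]+.02)<.16)&(X[:,2]>.024)&(X[:,2]<.036)
    P=X[m][:,:2]; print(n,len(P))
    img=np.zeros((440,640),np.uint8)
    for x,y in P: cv2.circle(img,(int((y+.18)*2000),int((x-.58)*2000)),2,255,-1)
    cv2.imwrite(f'pics/bay_{n}.png',img)
    # bench plane check
    m=(X[:,0]>.3)&(X[:,0]<.6)&(abs(X[:,1])<.4)&(abs(X[:,2])<.006); print('bench z',np.median(X[m,2]))
    # dark floor
    p=f['p'].reshape(-1,3)[v*640+u].astype(int)
    hsv=cv2.cvtColor(f['p'],cv2.COLOR_RGB2HSV)[v,u]
    m=(hsv[:,1]<70)&(hsv[:,2]<110)&(X[:,0]>.58)&(X[:,0]<.8)&(abs(X[:,1]+.03)<.16)&(abs(X[:,2])<.008)
    P=X[m][:,:2]; r=cv2.minAreaRect((P*1000).astype(np.float32)); print('floor',r,cv2.boxPoints(r).round())
    # nuts
    for nm,c in (('A',(.455,.238)),('B',(.442,-.13)),('C',(.48,-.249)),('purple',(.396,-.2)),('green',(.393,-.284)),('tin',(.44,0.005)),('block',(.44,.124))):
        zt={'tin':.042,'block':.034}.get(nm,.018)
        m=(np.hypot(X[:,0]-c[0],X[:,1]-c[1])<.035)&(X[:,2]>zt-.004)&(X[:,2]<zt+.007)
        P=X[m][:,:2]; r=cv2.minEnclosingCircle((P*1000).astype(np.float32)); print(nm,m.sum(),r,P.mean(0).round(4), cv2.minAreaRect((P*1000).astype(np.float32)) if nm=='block' else '')
E
```

```text
scene 978
bench z 0.0008997799928313734
floor ((671.1881103515625, -27.1229248046875), (98.71082305908203, 195.97491455078125), 0.47594550251960754) [[ 621.   70.]
 [ 623. -126.]
 [ 721. -125.]
 [ 720.   71.]]
A 93 ((455.5591125488281, 243.5275115966797), 22.340822219848633) [0.4576 0.2437] 
B 101 ((441.8603210449219, -126.96491241455078), 20.728605270385742) [ 0.4425 -0.1272] 
C 111 ((482.4870300292969, -247.6569366455078), 20.61530113220215) [ 0.4825 -0.2473] 
purple 100 ((397.6805114746094, -199.54075622558594), 20.065006256103516) [ 0.3968 -0.2006] 
green 109 ((394.6029968261719, -283.15570068359375), 20.986820220947266) [ 0.3953 -0.2833] 
tin 139 ((439.65576171875, 7.824160099029541), 19.223085403442383) [0.4407 0.0076] 
block 150 ((439.18701171875, 126.50994873046875), 24.256040573120117) [0.4401 0.1268] ((438.838623046875, 126.7196044921875), (41.30792236328125, 31.2507266998291), 22.85665512084961)
side 928
bench z 0.0016481684718933542
floor ((678.0313720703125, -28.849807739257812), (107.30298614501953, 188.84829711914062), 0.11471453309059143) [[ 624.   65.]
 [ 625. -123.]
 [ 732. -123.]
 [ 731.   66.]]
A 85 ((453.87359619140625, 241.6182403564453), 21.310379028320312) [0.4547 0.2407] 
B 142 ((440.1897888183594, -130.343017578125), 20.75135040283203) [ 0.4397 -0.1317] 
C 168 ((480.8243408203125, -250.96902465820312), 20.408315658569336) [ 0.4799 -0.2507] 
purple 154 ((394.8738708496094, -201.78248596191406), 21.27046012878418) [ 0.3944 -0.2038] 
green 182 ((392.787353515625, -285.43341064453125), 21.77226448059082) [ 0.3924 -0.2862] 
tin 146 ((438.44970703125, 6.222295761108398), 19.65570640563965) [0.438  0.0047] 
block 136 ((437.00335693359375, 125.32270812988281), 23.632482528686523) [0.4362 0.1227] ((436.7162780761719, 124.41018676757812), (41.00509262084961, 32.45890808105469), 23.993274688720703)
```

```bash
cat >> h.py <<'E'
from scipy.spatial.transform import Rotation as Rn
def go(x,y,z,psi=None):
    s=state(); R=Rn.from_rotvec(s['tcp_rot']).as_matrix(); p=np.deg2rad(psi) if psi is not None else None
    cur=np.arctan2(R[1,0],R[0,0]); d=np.array([x,y,z])-s['ee_pos']
    sp=0 if p is None else (cur-p+np.pi)%(2*np.pi)-np.pi
    R2=R@Rn.from_rotvec([0,0,sp]).as_matrix()
    print('t',round(s['clock'],2),'tcp',s['ee_pos'].round(4),'psi',np.rad2deg(cur).round(1),'tilt z',R[:,2].round(3),'F',s['ft_force'].round(1),'w',round(s['grip_width']*95.1,1),'q',s['joints'].round(2))
    print('tool-move now (mm):',(R.T@d*1000).round(1),' spin first',round(sp,3),'then move',(R2.T@d*1000).round(1))
E
python3 - <<'E'
from h import *
go(.433,.2815,.10,118.7)
E
```

```text
t 1.05 tcp [0.2013 0.618  0.2146] psi 162.0 tilt z [-0. -0. -1.] F [0.3 0.6 0.7] w 95.2 q [ 1.17  0.12  1.65  0.    1.37 -0.08]
tool-move now (mm): [-324.5 -248.3  114.6]  spin first 0.755 then move [-406.5   41.6  114.6]
```

View pics/bay_side.png

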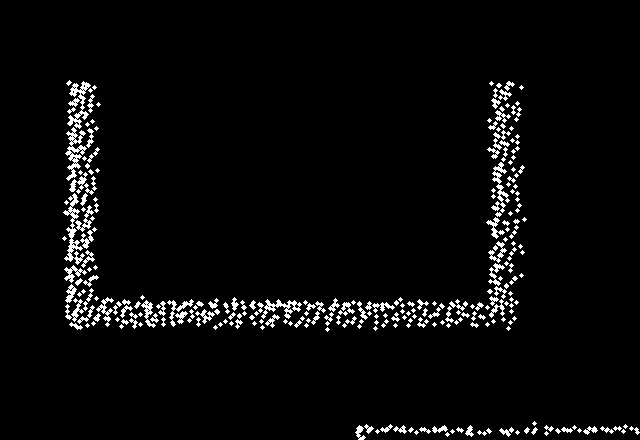

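Request:
{"api": "apply_moves", "payload": {"steps": "0 0 0 0.126; 0 0 0 0.126; 0 0 0 0.126; 0 0 0 0.126; 0 0 0 0.126; 0 0 0 0.126; -45 5 0 0; -45 5 0 0; -45 5 0 0; -45 5 0 0; -45 5 0 0; -45 5 0 0", "claw": 24, "newtons": 30}}

```text
clock: 2.25
ee_pos: [0.3519, 0.3876, 0.2143]
tcp_rot: [-1.633, -2.684, -0.003]
ft_force: [0.8, -0.1, 0.2]
grip_width: 0.257
```

```bash
python3 - <<'E'
from h import *
go(.433,.2815,.08,118.7)
E
```

```text
t 2.25 tcp [0.3519 0.3876 0.2143] psi 117.4 tilt z [ 0.001  0.002 -1.   ] F [ 0.8 -0.1  0.2] w 24.5 q [ 0.73 -0.16  1.93  0.    1.37  0.25]
tool-move now (mm): [-131.7   23.   134.2]  spin first -0.023 then move [-132.2   19.9  134.2]
```

Request:
{"api": "apply_moves", "payload": {"steps": "-40 6 20 -0.023; -40 6 35 0; -35 6 35 0; -17 2 35 0; 0 0 10 0; 0 0 0 0"}}

```text
clock: 2.85
ee_pos: [0.4385, 0.2763, 0.082]
tcp_rot: [1.609, 2.693, 0.019]
ft_force: [0.1, 0.5, 0.6]
grip_width: 0.254
```

```bash
python3 - <<'E'
from h import *
f=grab('wrist','2'); go(.433,.2815,.007,118.7)
X,u,v=cloud(f)
m=(np.hypot(X[:,0]-.455,X[:,1]-.242)<.035)&(X[:,2]>.012)&(X[:,2]<.024)
print(m.sum(),cv2.minEnclosingCircle((X[m][:,:2]*1000).astype(np.float32)))
E
```

```text
t 2.9 tcp [0.4386 0.2766 0.0827] psi 118.3 tilt z [ 0.011  0.008 -1.   ] F [-0.3  0.6 -0.9] w 24.4 q [ 0.46 -0.05  2.07  0.    1.12 -0.04]
tool-move now (mm): [ 6.8 -3.7 75.6]  spin first -0.006 then move [ 6.8 -3.6 75.6]
1173 ((454.6294250488281, 243.12689208984375), 20.708385467529297)
```

View pics/wrist2.png

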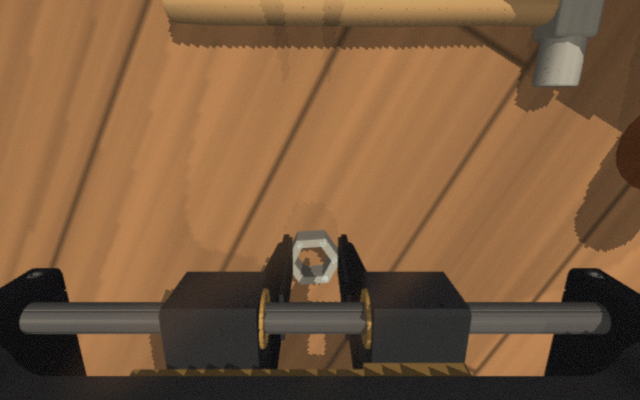

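Request:
{"api": "apply_moves", "payload": {"steps": "8 -4 0 -0.006; 0 0 25 0; 0 0 25 0; 0 0 20 0; 0 0 0 0; 0 0 0 0"}}

```text
clock: 3.5
ee_pos: [0.4357, 0.2946, 0.0243]
tcp_rot: [1.579, 2.698, 0.051]
ft_force: [-0.1, -0.1, 0.4]
grip_width: 0.254
```

```bash
python3 - <<'E'
from h import *
go(.545,.072,.007,118.7)
E
```

```text
t 3.5 tcp [0.4357 0.2946 0.0243] psi 119.3 tilt z [ 0.03   0.021 -0.999] F [-0.1 -0.1  0.4] w 24.1 q [ 0.49  0.03  2.1   0.01  0.98 -0.02]
tool-move now (mm): [-247.7  -14.3   16. ]  spin first 0.011 then move [-247.8  -11.6   16. ]
```

Request:
{"api": "apply_moves", "payload": {"steps": "0 0 8 0.01; 0 0 6 0; 0 0 3 0; 0 0 0 0"}}

```text
clock: 3.9
ee_pos: [0.4386, 0.2979, 0.0112]
tcp_rot: [1.589, 2.687, 0.063]
ft_force: [-0.4, -0.8, 0.4]
grip_width: 0.25
```

```bash
python3 - <<'E'
from h import *
go(.545,.072,.008,118.7)
E
```

```text
t 3.9 tcp [0.4386 0.2979 0.0112] psi 118.8 tilt z [ 0.037  0.025 -0.999] F [-0.4 -0.8  0.4] w 23.8 q [ 0.49  0.06  2.1   0.01  0.95 -0.01]
tool-move now (mm): [-249.2  -15.7    1.5]  spin first 0.002 then move [-249.3  -15.2    1.5]
```

Request:
{"api": "apply_moves", "payload": {"steps": "0 -7 0 0; 0 -6 1 0; 0 0 0 0; -8 0 0 0; -10 0 0 0; -12 0 0 0; -12 0 0 0; -12 0 0 0; -12 0 0 0; -12 0 0 0; -12 0 0 0; 0 0 0 0"}}

```text
clock: 5.1
ee_pos: [0.4745, 0.204, 0.0099]
tcp_rot: [1.592, 2.684, 0.065]
ft_force: [-0.2, -0.2, -0.5]
grip_width: 0.253
```

```bash
cat >> h.py <<'E'
def nut(f,c,r=.035,lo=.012,hi=.026):
    X,u,v=cloud(f); m=(np.hypot(X[:,0]-c[0],X[:,1]-c[1])<r)&(X[:,2]>lo)&(X[:,2]<hi)
    q=cv2.cvtColor(f['p'],cv2.COLOR_RGB2HSV)[v,u]; m&=(q[:,1]<90)&(q[:,2]>70)
    P=X[m][:,:2]
    if len(P)<5: return None
    return len(P),np.round(cv2.minEnclosingCircle((P*1000).astype(np.float32))[0],0),round(cv2.minEnclosingCircle((P*1000).astype(np.float32))[1])
E
python3 - <<'E'
from h import *
f=grab('side','3'); go(.545,.077,.008,118.7)
p=state()['ee_pos']; print(nut(f,(p[0]+.48*.03,p[1]-.877*.03)))
cv2.imwrite('pics/s3.png',cv2.resize(f['p'][80:290,200:440,::-1],None,fx=3,fy=2.8))
E
```

```text
t 5.15 tcp [0.4742 0.2045 0.0098] psi 118.7 tilt z [ 0.038  0.026 -0.999] F [-0.9  0.2  0.1] w 24.1 q [ 0.3   0.03  2.13  0.02  0.94 -0.21]
tool-move now (mm): [-145.8    0.9    1.2]  spin first -0.0 then move [-145.8    0.9    1.2]
(100, array([485., 178.]), 20)
```

View pics/s3.png

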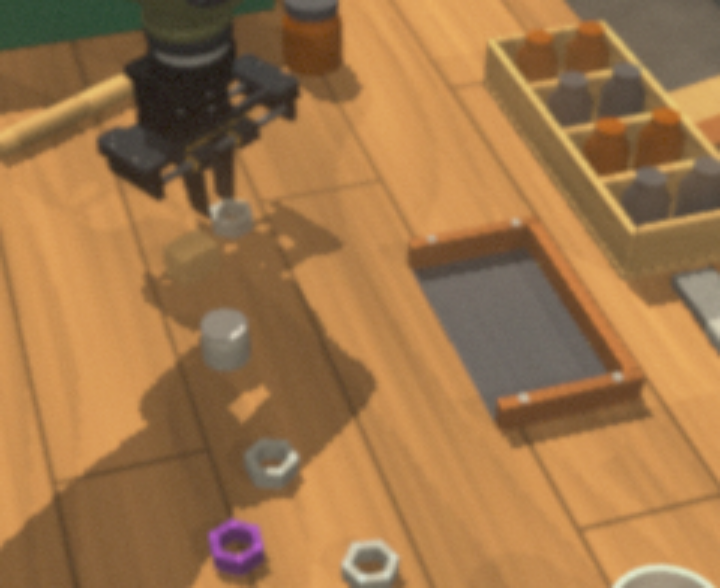

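The picture shows nut A at crop (230,218) seated in front of the two fingers and clear of the block at (190,258). I'll keep pushing.

Request:
{"api": "apply_moves", "payload": {"steps": "-8 0 0.5 0; -12 0 0 0; -12 0 0 0; -12 0 0 0; -12 0 0 0; -12 0 0 0; -12 0 0 0; -12 0 0 0; -12 0 0 0; -12 0 0 0; -12 0 0 0; -12 0 0 0"}}

```text
clock: 6.35
ee_pos: [0.5468, 0.073, 0.0092]
tcp_rot: [1.59, 2.687, 0.067]
ft_force: [-1.3, 1.7, 2.4]
grip_width: 0.251
```

```bash
python3 - <<'E'
from h import *
f=grab('side','4'); go(.545,.077,.008,118.7)
p=state()['ee_pos']; print(nut(f,(p[0]+.48*.03,p[1]-.877*.03)))
f=grab('wrist','4');print(nut(f,(p[0]+.48*.03,p[1]-.877*.03)))
cv2.imwrite('pics/s4.png',cv2.resize(load('side','4')['p'][80:290,200:440,::-1],None,fx=3,fy=2.8))
E
```

```text
t 6.4 tcp [0.5479 0.0715 0.0094] psi 118.7 tilt z [ 0.039  0.026 -0.999] F [ 0.3 -1.5  1.2] w 24.1 q [ 0.02  0.11  2.04  0.03  0.95 -0.5 ]
tool-move now (mm): [6.2 0.  1.4]  spin first 0.001 then move [6.2 0.  1.4]
(114, array([556.,  55.]), 24)
(871, array([556.,  55.]), 15)
```

View pics/s4.png

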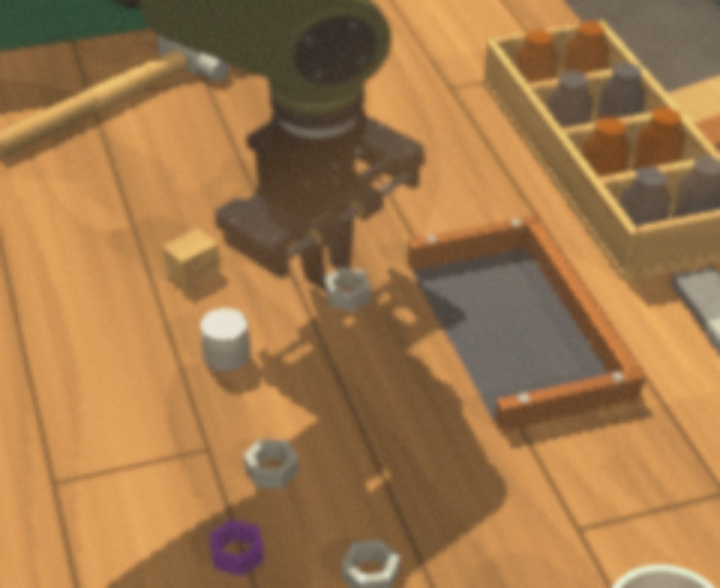

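Request:
{"api": "apply_moves", "payload": {"steps": "12 0 0 0; 15 0 0 0; 15 0 -8 0; 0 0 -14 0; 0 0 -14 0; 0 0 0 -0.12; 0 0 0 -0.14; 0 0 0 -0.14; 0 0 0 -0.14; 0 0 0 -0.14; 0 0 0 -0.14; 0 0 0 -0.07"}}

```text
clock: 7.65
ee_pos: [0.5267, 0.1141, 0.0601]
tcp_rot: [0.211, 3.083, 0.046]
ft_force: [0.3, 0.3, 0.0]
grip_width: 0.254
```

```bash
python3 - <<'E'
from h import *
go(.515,.052,.030,170)
f=grab('side','5');print(nut(f,(.562,.046)))
f=grab('wrist','5');print(nut(f,(.562,.046)))
f=grab('scene','5');print(nut(f,(.562,.046)))
E
```

```text
t 7.65 tcp [0.5267 0.1141 0.0601] psi 172.1 tilt z [ 0.052  0.026 -0.998] F [0.3 0.3 0. ] w 24.2 q [ 0.1  -0.01  2.06  0.02  1.03 -1.34]
tool-move now (mm): [  4.5 -64.   27.8]  spin first 0.037 then move [  2.1 -64.2  27.8]
(110, array([560.,  46.]), 21)
(631, array([553.,  50.]), 17)
(109, array([562.,  51.]), 21)
```

Request:
{"api": "apply_moves", "payload": {"steps": "0 -15 0 0.05; 1 -20 0 0; 1 -15 0 0; 0 -10 0 0; 0 0 10 0; 0 0 10 0; 0 0 0 0"}}

```text
clock: 8.5
ee_pos: [0.5143, 0.0512, 0.0376]
tcp_rot: [0.32, 3.073, 0.049]
ft_force: [-0.6, 0.1, 0.1]
grip_width: 0.253
```

```bash
python3 - <<'E'
from h import *
go(.517,.0565,.009,169)
E
```

```text
t 8.5 tcp [0.5143 0.0512 0.0376] psi 168.1 tilt z [ 0.055  0.026 -0.998] F [-0.6  0.1  0.1] w 24.0 q [-0.02 -0.02  2.12  0.03  0.99 -1.4 ]
tool-move now (mm): [-0.2  4.7 28.8]  spin first -0.016 then move [-0.2  4.7 28.8]
```

Request:
{"api": "apply_moves", "payload": {"steps": "0 5 8 -0.01; 0 0 8 0; 0 0 7 0; 0 0 5 0; 0 0 1 0; 0 0 0 0"}}

```text
clock: 9.1
ee_pos: [0.5164, 0.0591, 0.0045]
tcp_rot: [0.3, 3.078, 0.049]
ft_force: [-0.1, 0.8, -0.2]
grip_width: 0.253
```

```bash
python3 - <<'E'
from h import *
go(.652,.031,.009,169)
f=grab('side','6');print(nut(f,(.562,.046)))
E
```

```text
t 9.1 tcp [0.5164 0.0591 0.0045] psi 168.8 tilt z [ 0.052  0.027 -0.998] F [-0.1  0.8 -0.2] w 24.1 q [-0.    0.04  2.13  0.03  0.92 -1.4 ]
tool-move now (mm): [-138.5   -1.4    1.8]  spin first -0.003 then move [-138.5   -1.8    1.8]
(77, array([561.,  47.]), 20)
```

Request:
{"api": "apply_moves", "payload": {"steps": "-8 0 0 0; -12 0 0 0; -12 0 0 0; -12 0 0 0; -12 0 0 0; -12 0 0 0; -12 0 0.5 0; -12 0 0.5 0; -12 0 0.5 0; -12 0 0.5 0; -10 0 0 0; 0 0 0 0"}}

```text
clock: 10.35
ee_pos: [0.6549, 0.031, 0.0098]
tcp_rot: [0.302, 3.074, 0.049]
ft_force: [-0.0, 0.2, 0.1]
grip_width: 0.252
```

```bash
python3 - <<'E'
from h import *
go(.652,.031,.009,169)
p=state()['ee_pos']; c=(p[0]+.03,p[1]-.006)
f=grab('side','7');print(nut(f,c))
f=grab('scene','7');print(nut(f,c))
cv2.imwrite('pics/s7.png',cv2.resize(f['p'][130:310,180:460,::-1],None,fx=2.8,fy=2.8))
E
```

```text
t 10.35 tcp [0.6549 0.031  0.0098] psi 168.7 tilt z [ 0.055  0.027 -0.998] F [-0.   0.2  0.1] w 24.0 q [-0.05  0.3   1.81  0.04  0.97 -1.44]
tool-move now (mm): [ 2.9 -0.6  0.7]  spin first -0.005 then move [ 2.9 -0.6  0.7]
(30, array([676.,  13.]), 12)
(126, array([680.,  28.]), 21)
```

View pics/s7.png

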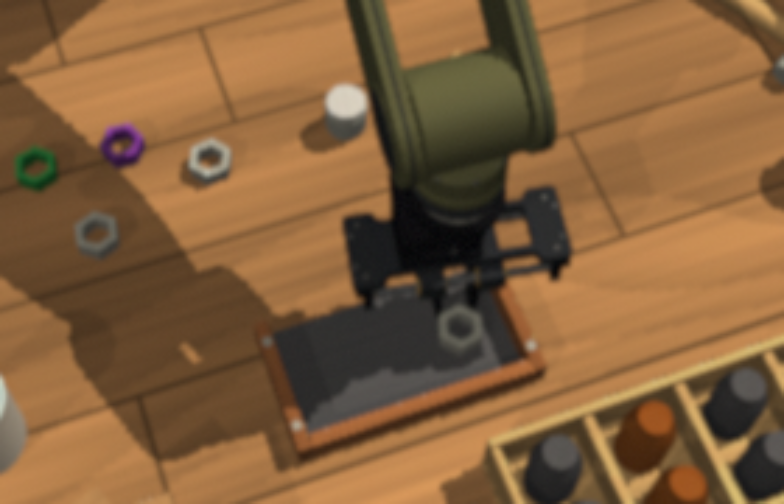

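Scene crop shows nut A at (460,327), which is inside the bay, and B (210,160), C (97,235), purple and green are untouched. Retreating now and going to B.

Request:
{"api": "apply_moves", "payload": {"steps": "15 0 -3 0; 20 0 -8 0; 20 0 -15 0; 20 0 -20 0; 25 0 -15 -0.1; 0 0 0 -0.11; 0 0 0 -0.11; 0 0 0 0"}}

```text
clock: 11.25
ee_pos: [0.5444, 0.0507, 0.067]
tcp_rot: [-0.211, 3.08, 0.036]
ft_force: [0.0, 0.4, 1.1]
grip_width: 0.251
```

```bash
python3 - <<'E'
from h import *
go(.393,-.134,.075,188)
f=grab('scene','8');print(nut(f,(.68,.026)),nut(f,(.442,-.129)),nut(f,(.4815,-.249)))
f=grab('side','8');print(nut(f,(.68,.026)),nut(f,(.442,-.129)),nut(f,(.4815,-.249)))
E
```

```text
t 11.25 tcp [0.5444 0.0507 0.067 ] psi -172.2 tilt z [ 0.052  0.027 -0.998] F [0.  0.4 1.1] w 23.9 q [-0.02  0.    2.04  0.03  1.05 -1.74]
tool-move now (mm): [ 174.4 -162.1  -20.9]  spin first -0.003 then move [ 175.  -161.5  -20.9]
(129, array([681.,  29.]), 21) (111, array([ 442., -127.]), 21) (109, array([ 482., -246.]), 21)
(115, array([678.,  25.]), 21) (157, array([ 440., -132.]), 21) (172, array([ 480., -249.]), 21)
```

Request:
{"api": "apply_moves", "payload": {"steps": "10 -10 -8 0; 25 -23 -4 0; 25 -23 -4 0; 25 -23 -3 0; 25 -23 -2 0; 25 -23 0 0; 20 -18 0 0; 12 -10 0 0; 0 0 0 0; 0 0 0 0"}}

```text
clock: 12.35
ee_pos: [0.3932, -0.1284, 0.0746]
tcp_rot: [-0.178, 3.083, 0.037]
ft_force: [0.3, 0.1, 0.1]
grip_width: 0.253
```

```bash
python3 - <<'E'
from h import *
go(.393,-.134,.035,188)
E
```

```text
t 12.35 tcp [ 0.3932 -0.1284  0.0746] psi -173.4 tilt z [ 0.052  0.027 -0.998] F [0.3 0.1 0.1] w 24.1 q [-0.48 -0.33  2.31  0.05  1.12 -2.19]
tool-move now (mm): [ 3.  -6.3 39.4]  spin first -0.025 then move [ 3.2 -6.3 39.4]
```

Request:
{"api": "apply_moves", "payload": {"steps": "2 -5 8 -0.025; 0 0 10 0; 0 0 10 0; 0 0 8 0; 0 0 0 0; 0 0 0 0"}}

```text
clock: 12.95
ee_pos: [0.3958, -0.1299, 0.0358]
tcp_rot: [-0.219, 3.08, 0.039]
ft_force: [-0.2, -0.2, 0.5]
grip_width: 0.248
```

```bash
python3 - <<'E'
from h import *
go(.393,-.134,.007,188)
f=grab('wrist','9'); go(.393,-.134,.007,188); print(nut(f,(.442,-.129)))
E
```

```text
t 12.95 tcp [ 0.3958 -0.1299  0.0358] psi -171.9 tilt z [ 0.051  0.029 -0.998] F [-0.2 -0.2  0.5] w 23.6 q [-0.48 -0.26  2.33  0.06  1.03 -2.22]
tool-move now (mm): [ 5.  -4.2 28.5]  spin first 0.001 then move [ 5.  -4.2 28.5]
t 13.0 tcp [ 0.3957 -0.1299  0.0358] psi -171.9 tilt z [ 0.051  0.029 -0.998] F [-0.2  1.  -0.8] w 24.1 q [-0.48 -0.26  2.33  0.06  1.04 -2.22]
tool-move now (mm): [ 4.8 -4.3 28.5]  spin first 0.001 then move [ 4.8 -4.3 28.5]
(686, array([ 430., -124.]), 17)
```

View pics/wrist9.png

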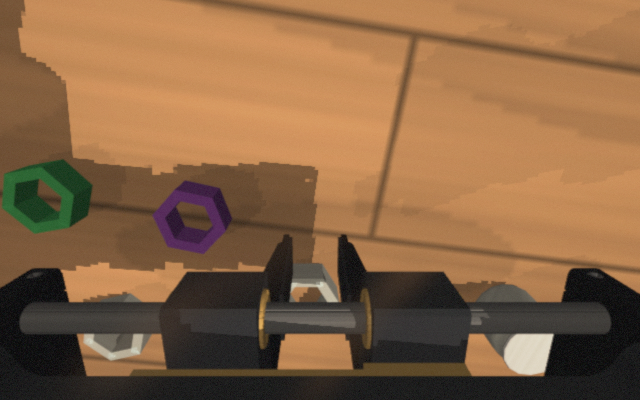

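The wrist view has B at (315,285) between the fingers, with purple at (193,217) and green at (47,197) clear to the left.

Request:
{"api": "apply_moves", "payload": {"steps": "5 -4 6 0; 0 0 8 0; 0 0 8 0; 0 0 4 0; 0 0 0 0; 0 0 0 0"}}

```text
clock: 13.6
ee_pos: [0.3927, -0.1345, 0.0077]
tcp_rot: [-0.217, 3.08, 0.038]
ft_force: [1.2, 0.0, -0.5]
grip_width: 0.25
```

```bash
python3 - <<'E'
from h import *
go(.393,-.134,.007,188)
E
```

```text
t 13.6 tcp [ 0.3927 -0.1345  0.0077] psi -172.0 tilt z [ 0.052  0.028 -0.998] F [ 1.2  0.  -0.5] w 23.8 q [-0.49 -0.21  2.35  0.06  0.97 -2.24]
tool-move now (mm): [-0.4  0.5  0.7]  spin first 0.001 then move [-0.4  0.5  0.7]
```

Request:
{"api": "apply_moves", "payload": {"steps": "-8 0 0 0; -10 0 0.6 0; -10 0 0.6 0; -10 0 0.6 0; -10 0 0.6 -0.03; -10 0 0.6 -0.03; -10 0 0.6 -0.03; -10 0 0.6 -0.03; -10 0 0.6 -0.03; -10 0 0.6 -0.03; 0 0 0 0"}}

```text
clock: 14.7
ee_pos: [0.4994, -0.1143, 0.0087]
tcp_rot: [-0.519, 3.04, 0.028]
ft_force: [0.8, 0.1, 0.3]
grip_width: 0.25
```

```bash
python3 - <<'E'
from h import *
go(.655,-.045,.008,200)
s=state(); p=s['ee_pos']; R=Rn.from_rotvec(s['tcp_rot']).as_matrix(); c=p[:2]-R[:2,0]*.029; print('expect',c)
f=grab('side','10');print(nut(f,c))
f=grab('scene','10');print(nut(f,c))
cv2.imwrite('pics/s10.png',cv2.resize(f['p'][130:310,180:460,::-1],None,fx=2.8,fy=2.8))
E
```

```text
t 14.7 tcp [ 0.4994 -0.1143  0.0087] psi -160.6 tilt z [ 0.054  0.027 -0.998] F [0.8 0.1 0.3] w 23.7 q [-0.36  0.02  2.14  0.05  0.94 -2.3 ]
tool-move now (mm): [-169.4   13.6   10.9]  spin first -0.011 then move [-169.6   11.8   10.9]
expect [ 0.52670367 -0.10465544]
None
(113, array([ 524., -104.]), 22)
```

View pics/s10.png

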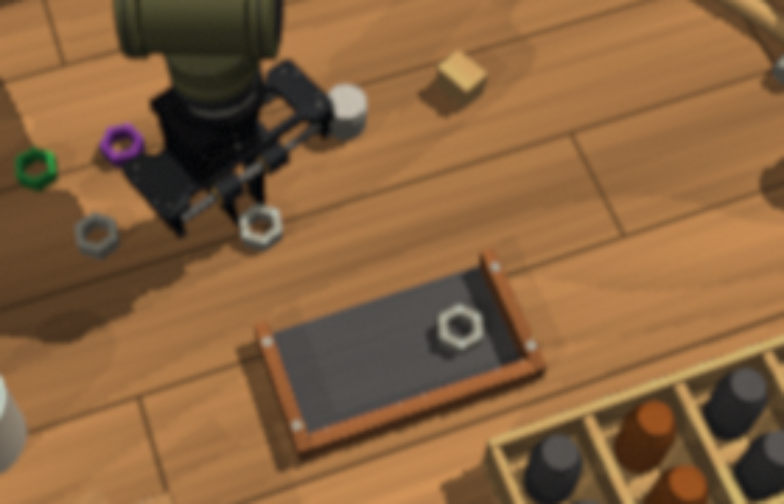

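Scene crop shows B at (260,227), seated in the fingers and heading for the bay mouth. A is unmoved in the bay.

Request:
{"api": "apply_moves", "payload": {"steps": "-8 0 0.6 -0.03; -12 0 0.7 -0.03; -12 0 0.7 -0.03; -12 0 0.7 -0.02; -12 0 0.7 0; -12 0 0.7 0; -12 0 0.7 0; -12 0 0.7 0; -12 0 0.7 0; -12 0 0.7 0; 0 0 0 0"}}

```text
clock: 15.9
ee_pos: [0.613, -0.0611, 0.008]
tcp_rot: [-0.698, 3.004, 0.023]
ft_force: [0.1, 0.3, -0.5]
grip_width: 0.249
```

```bash
python3 - <<'E'
from h import *
go(.655,-.045,.008,204)
s=state(); p=s['ee_pos']; R=Rn.from_rotvec(s['tcp_rot']).as_matrix(); c=p[:2]-R[:2,0]*.029; print('expect',c)
f=grab('side','11');print(nut(f,c))
f=grab('scene','11');print(nut(f,c))
E
```

```text
t 15.9 tcp [ 0.613  -0.0611  0.008 ] psi -153.8 tilt z [ 0.053  0.028 -0.998] F [ 0.1  0.3 -0.5] w 23.6 q [-0.2   0.23  1.9   0.05  0.96 -2.26]
tool-move now (mm): [-44.7  -4.1   2.7]  spin first 0.038 then move [-44.9  -2.4   2.7]
expect [ 0.63894416 -0.04829923]
(30, array([631., -56.]), 20)
(126, array([637., -47.]), 22)
```

Request:
{"api": "apply_moves", "payload": {"steps": "-8 0 0.5 0.04; -10 0 0.5 0.04; -10 0 0.5 0.04; -10 0 0.5 0; -6 0 0.3 0; 0 0 0 0"}}

```text
clock: 16.6
ee_pos: [0.6501, -0.0459, 0.0069]
tcp_rot: [-0.509, 3.05, 0.03]
ft_force: [0.7, 0.2, -0.2]
grip_width: 0.252
```

```bash
python3 - <<'E'
from h import *
go(.655,-.045,.008,204)
s=state(); p=s['ee_pos']; R=Rn.from_rotvec(s['tcp_rot']).as_matrix(); c=p[:2]-R[:2,0]*.029; print('expect',c)
f=grab('side','12');print(nut(f,c))
f=grab('scene','12');print(nut(f,c),nut(f,(.68,.027)))
cv2.imwrite('pics/s12.png',cv2.resize(f['p'][130:310,180:460,::-1],None,fx=2.8,fy=2.8))
E
```

```text
t 16.6 tcp [ 0.6501 -0.0459  0.0069] psi -161.1 tilt z [ 0.046  0.027 -0.999] F [ 0.7  0.2 -0.2] w 24.0 q [-0.17  0.31  1.81  0.04  0.98 -2.09]
tool-move now (mm): [-5.  -0.7 -0.8]  spin first -0.088 then move [-4.9 -1.1 -0.8]
expect [ 0.67751342 -0.03653347]
(11, array([663., -47.]), 15)
(128, array([674., -37.]), 21) (126, array([681.,  28.]), 20)
```

View pics/s12.png

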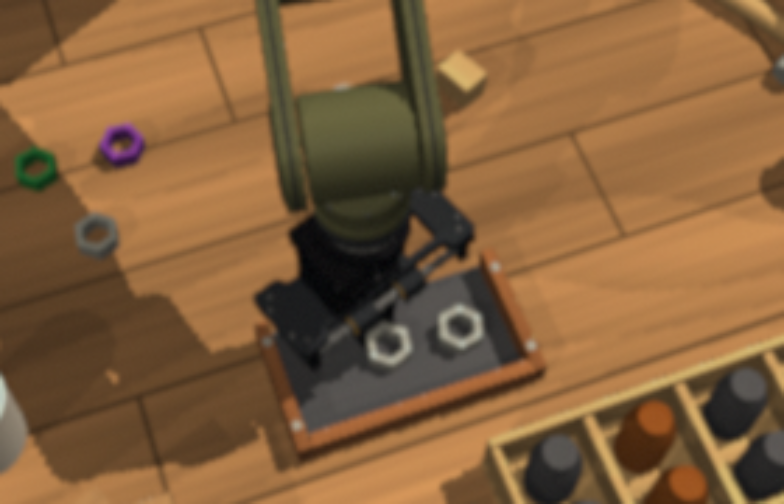

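Request:
{"api": "apply_moves", "payload": {"steps": "-8 0 0.3 0; 0 0 0 0; 12 0 -2 0; 18 0 -6 0; 20 0 -15 0.1; 20 0 -18 0.14; 0 0 -10 0.14; 0 0 0 0.14; 0 0 0 0.14; 0 0 0 0.14; 0 0 0 0.14; 0 0 0 0.14"}}

```text
clock: 17.9
ee_pos: [0.5773, -0.068, 0.0552]
tcp_rot: [1.203, 2.871, 0.064]
ft_force: [-0.7, -0.3, 0.2]
grip_width: 0.254
```

```bash
python3 - <<'E'
from h import *
go(.46,-.289,.075,62)
E
```

```text
t 17.9 tcp [ 0.5773 -0.068   0.0552] psi 134.5 tilt z [ 0.042  0.027 -0.999] F [-0.7 -0.3  0.2] w 24.1 q [-0.23  0.1   1.96  0.04  1.05 -1.03]
tool-move now (mm): [ -75.5 -237.3  -30.7]  spin first 1.266 then move [-249.1    0.7  -30.7]
```

Request:
{"api": "apply_moves", "payload": {"steps": "0 0 -8 0.14; 0 0 -8 0.14; 0 0 -6 0.14; 0 0 0 0.14; 0 0 0 0.14; 0 0 0 0.14; 0 0 0 0.14; 0 0 0 0.14; 0 0 0 0.14; 0 0 0 0"}}

```text
clock: 18.9
ee_pos: [0.5671, -0.0703, 0.0771]
tcp_rot: [-2.728, -1.548, -0.075]
ft_force: [0.3, -0.2, 0.3]
grip_width: 0.253
```

```bash
python3 - <<'E'
from h import *
go(.457,-.2905,.075,61.5)
f=grab('scene','13');print(nut(f,(.68,.026)),nut(f,(.685,-.034)),nut(f,(.4815,-.249)))
f=grab('side','13');print(nut(f,(.68,.026)),nut(f,(.685,-.034)),nut(f,(.4815,-.249)))
E
```

```text
t 18.9 tcp [ 0.5671 -0.0703  0.0771] psi 59.2 tilt z [ 0.04   0.027 -0.999] F [ 0.3 -0.2  0.3] w 24.1 q [-0.24  0.06  1.97  0.04  1.09  0.28]
tool-move now (mm): [-245.4   18.4   -8.2]  spin first -0.041 then move [-245.9    8.5   -8.2]
(130, array([680.,  28.]), 21) (129, array([683., -34.]), 21) (117, array([ 483., -248.]), 20)
(50, array([675.,  26.]), 21) (124, array([682., -36.]), 22) (174, array([ 480., -249.]), 20)
```

Request:
{"api": "apply_moves", "payload": {"steps": "-15 1 0 -0.04; -30 1 -1 0; -35 1 -2 0; -35 1 -2 0; -35 1 -2 0; -35 1 -1 0; -30 1 0 0; -20 1 0 0; -10 0 0 0; 0 0 0 0; 0 0 0 0"}}

```text
clock: 20.1
ee_pos: [0.4546, -0.2979, 0.0755]
tcp_rot: [-2.672, -1.649, -0.078]
ft_force: [1.0, 0.7, -0.3]
grip_width: 0.252
```

```bash
python3 - <<'E'
from h import *
go(.457,-.2935,.035,61.5)
E
```

```text
t 20.1 tcp [ 0.4546 -0.2979  0.0755] psi 63.4 tilt z [ 0.042  0.026 -0.999] F [ 1.   0.7 -0.3] w 23.9 q [-0.7   0.01  2.02  0.05  1.1  -0.26]
tool-move now (mm): [ 3.3 -0.9 40.6]  spin first 0.033 then move [ 3.3 -1.  40.6]
```

Request:
{"api": "apply_moves", "payload": {"steps": "1 -1 8 0.033; 0 0 10 0; 0 0 10 0; 0 0 8 0; 0 0 0 0; 0 0 0 0"}}

```text
clock: 20.7
ee_pos: [0.4574, -0.2915, 0.0367]
tcp_rot: [-2.691, -1.615, -0.078]
ft_force: [0.2, 0.6, 0.5]
grip_width: 0.256
```

```bash
python3 - <<'E'
from h import *
go(.457,-.2935,.008,61.5)
f=grab('side','14')
cv2.imwrite('pics/s14.png',cv2.resize(f['p'][180:390,200:440,::-1],None,fx=3,fy=2.8))
E
```

```text
t 20.7 tcp [ 0.4574 -0.2915  0.0367] psi 62.0 tilt z [ 0.042  0.028 -0.999] F [0.2 0.6 0.5] w 24.3 q [-0.69  0.06  2.04  0.06  1.03 -0.23]
tool-move now (mm): [-3.2 -0.1 28.6]  spin first 0.008 then move [-3.2 -0.1 28.6]
```

View pics/s14.png

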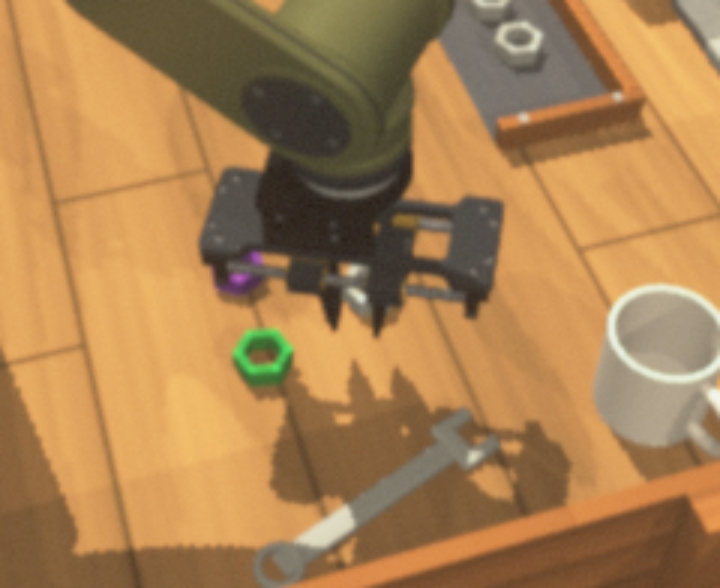

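The fingertips at crop (333,325) and (378,332) stand behind nut C at (360,290). They're clear of green (263,358) and of the wrench. Lowering the rest of the way and pushing.

Request:
{"api": "apply_moves", "payload": {"steps": "-3 0 7 0.008; 0 0 8 0; 0 0 8 0; 0 0 4 0; 0 0 0 0; 0 0 0 0"}}

```text
clock: 21.35
ee_pos: [0.4572, -0.2942, 0.0077]
tcp_rot: [-2.699, -1.603, -0.079]
ft_force: [0.3, -0.6, 0.9]
grip_width: 0.253
```

```bash
python3 - <<'E'
from h import *
go(.547,-.131,.008,61.5)
E
```

```text
t 21.35 tcp [ 0.4572 -0.2942  0.0077] psi 61.4 tilt z [ 0.042  0.027 -0.999] F [ 0.3 -0.6  0.9] w 24.0 q [-0.7   0.1   2.05  0.06  0.97 -0.23]
tool-move now (mm): [186.1   0.7   7.9]  spin first -0.001 then move [186.1   0.9   7.9]
```

Request:
{"api": "apply_moves", "payload": {"steps": "8 0 0.4 0; 10 0 0.4 0; 12 0 0.5 0; 12 0 0.5 0; 12 0 0.5 0; 12 0 0.5 0; 12 0 0.5 0; 12 0 0.5 0; 0 0 0 0"}}

```text
clock: 22.25
ee_pos: [0.5052, -0.2072, 0.009]
tcp_rot: [-2.699, -1.606, -0.081]
ft_force: [0.2, 0.4, 0.7]
grip_width: 0.256
```

```bash
python3 - <<'E'
from h import *
go(.547,-.131,.008,61.5)
s=state(); p=s['ee_pos']; R=Rn.from_rotvec(s['tcp_rot']).as_matrix(); c=p[:2]+R[:2,0]*.029; print('expect',c)
f=grab('side','15');print(nut(f,c))
f=grab('scene','15');print(nut(f,c))
cv2.imwrite('pics/s15.png',cv2.resize(f['p'][130:310,180:460,::-1],None,fx=2.8,fy=2.8))
E
```

```text
t 22.25 tcp [ 0.5052 -0.2072  0.009 ] psi 61.5 tilt z [ 0.044  0.026 -0.999] F [0.2 0.4 0.7] w 24.3 q [-0.51  0.1   2.05  0.05  0.96 -0.04]
tool-move now (mm): [86.8  0.3  4.8]  spin first 0.001 then move [86.8  0.3  4.8]
expect [ 0.51898116 -0.18174751]
(55, array([ 512., -185.]), 20)
(111, array([ 518., -183.]), 21)
```

View pics/s15.png

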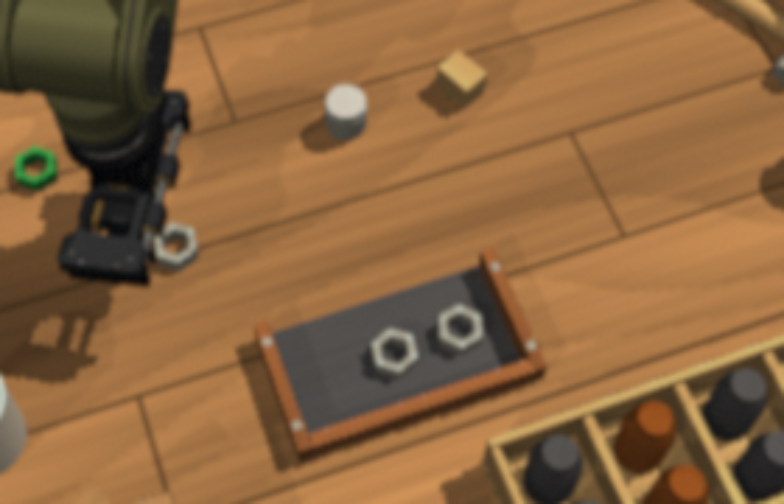

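C sits at crop (175,245), seated in the fingers. Pushing on to the staging point.

Request:
{"api": "apply_moves", "payload": {"steps": "8 0 0.4 0; 12 0 0.6 0; 12 0 0.6 0; 12 0 0.6 0; 12 0 0.6 0; 12 0 0.6 0; 12 0 0.6 0; 0 0 0 0"}}

```text
clock: 23.15
ee_pos: [0.5466, -0.1328, 0.0089]
tcp_rot: [2.7, 1.602, 0.08]
ft_force: [-0.0, 0.8, 0.5]
grip_width: 0.25
```

```bash
python3 - <<'E'
from h import *
go(.547,-.131,.008,61.5)
s=state(); p=s['ee_pos']; R=Rn.from_rotvec(s['tcp_rot']).as_matrix(); c=p[:2]+R[:2,0]*.029; print('expect',c)
f=grab('side','16');print(nut(f,c))
f=grab('scene','16');print(nut(f,c))
E
```

```text
t 23.15 tcp [ 0.5466 -0.1328  0.0089] psi 61.4 tilt z [ 0.044  0.025 -0.999] F [-0.   0.8  0.5] w 23.8 q [-0.35  0.13  2.02  0.05  0.96  0.12]
tool-move now (mm): [ 1.8 -0.6  0.9]  spin first -0.001 then move [ 1.8 -0.6  0.9]
expect [ 0.56046664 -0.10740173]
(59, array([ 555., -112.]), 19)
(89, array([ 559., -109.]), 21)
```

Request:
{"api": "apply_moves", "payload": {"steps": "-12 0 -1 0; -15 0 -1 0; -15 0 -8 0; 0 0 -10 0.1; 0 0 -8 0.14; 0 0 0 0.14; 0 0 0 0.14; 0 0 0 0.14; 0 0 0 0.14; 0 0 0 0.14; 0 0 0 0.02; 0 0 0 0"}}

```text
clock: 24.45
ee_pos: [0.5137, -0.1881, 0.0352]
tcp_rot: [-3.118, -0.09, -0.065]
ft_force: [-0.8, 0.4, 1.2]
grip_width: 0.255
```

```bash
python3 - <<'E'
from h import *
go(.51,-.113,.04,6)
f=grab('side','17');print(nut(f,(.56,-.108)))
f=grab('scene','17');print(nut(f,(.56,-.108)))
E
```

```text
t 24.45 tcp [ 0.5137 -0.1881  0.0352] psi 3.3 tilt z [ 0.041  0.023 -0.999] F [-0.8  0.4  1.2] w 24.2 q [-0.47  0.06  2.04  0.05  1.01  1.02]
tool-move now (mm): [  0.8 -75.3  -3.2]  spin first -0.047 then move [  4.4 -75.2  -3.2]
None
(119, array([ 559., -108.]), 21)
```

Request:
{"api": "apply_moves", "payload": {"steps": "-2 -12 -2 -0.045; 0 -20 0 0; 0 -20 0 0; 2 -15 0 0; 2 -6 0 0; 0 0 0 0; 0 0 0 0"}}

```text
clock: 25.25
ee_pos: [0.5075, -0.1101, 0.0394]
tcp_rot: [-3.115, -0.186, -0.066]
ft_force: [0.4, 0.6, 0.2]
grip_width: 0.248
```

```bash
python3 - <<'E'
from h import *
go(.512,-.113,.008,6)
f=grab('side','18');print(nut(f,(.56,-.108)))
E
```

```text
t 25.25 tcp [ 0.5075 -0.1101  0.0394] psi 6.8 tilt z [ 0.041  0.023 -0.999] F [0.4 0.6 0.2] w 23.6 q [-0.34 -0.01  2.1   0.04  1.01  1.09]
tool-move now (mm): [ 2.7  4.  31.4]  spin first 0.014 then move [ 2.8  3.9 31.4]
(77, array([ 557., -114.]), 20)
```

Request:
{"api": "apply_moves", "payload": {"steps": "1 4 8 0.014; 0 0 8 0; 0 0 8 0; 0 0 6 0; 0 0 0 0; 0 0 0 0"}}

```text
clock: 25.9
ee_pos: [0.5099, -0.1155, 0.0054]
tcp_rot: [-3.116, -0.158, -0.063]
ft_force: [-0.2, -0.3, -0.4]
grip_width: 0.255
```

```bash
python3 - <<'E'
from h import *
go(.654,-.098,.008,6)
f=grab('wrist','19'); print(nut(f,(.56,-.108)))
E
```

```text
t 25.9 tcp [ 0.5099 -0.1155  0.0054] psi 5.8 tilt z [ 0.039  0.023 -0.999] F [-0.2 -0.3 -0.4] w 24.2 q [-0.35  0.06  2.11  0.04  0.95  1.1 ]
tool-move now (mm): [145.1  -2.8   3.4]  spin first -0.004 then move [145.2  -2.3   3.4]
(3069, array([ 557., -110.]), 21)
```

View pics/wrist19.png

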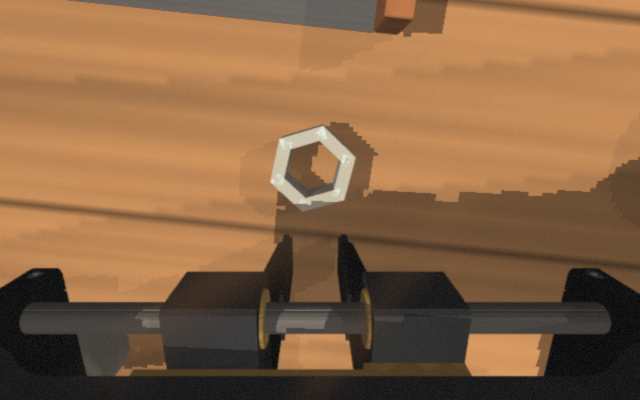

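Request:
{"api": "apply_moves", "payload": {"steps": "0 8 -1 -0.09; -3 0 -1 -0.09; 0 0 0 0; 0 0 0 0", "claw": 16}}

```text
clock: 26.35
ee_pos: [0.5084, -0.1244, 0.0082]
tcp_rot: [-3.092, -0.445, -0.069]
ft_force: [-0.1, 0.4, -0.7]
grip_width: 0.169
```

```bash
python3 - <<'E'
from h import *
go(.58,-.103,.008,16)
s=state(); p=s['ee_pos']; print('bearing to nut',np.rad2deg(np.arctan2(-.110-p[1],.558-p[0])))
E
```

```text
t 26.35 tcp [ 0.5084 -0.1244  0.0082] psi 16.4 tilt z [ 0.041  0.023 -0.999] F [-0.1  0.4 -0.7] w 16.1 q [-0.36  0.05  2.11  0.04  0.95  0.9 ]
tool-move now (mm): [74.6 -0.3  3.6]  spin first 0.007 then move [74.6 -0.8  3.6]
bearing to nut 16.185776126308127
```

Request:
{"api": "apply_moves", "payload": {"steps": "8 0 0.4 0; 10 0 0.5 0; 12 0 0.5 0; 12 0 0.5 0; 12 0 0.5 0; 12 0 0.5 0.02; 10 0 0.4 0.03; 0 0 0 0"}}

```text
clock: 27.15
ee_pos: [0.59, -0.1003, 0.0085]
tcp_rot: [-3.102, -0.362, -0.069]
ft_force: [0.9, -0.2, -0.9]
grip_width: 0.17
```

```bash
python3 - <<'E'
from h import *
go(.654,-.09,.008,0)
s=state(); p=s['ee_pos']; R=Rn.from_rotvec(s['tcp_rot']).as_matrix(); c=p[:2]+R[:2,0]*.029; print('expect',c)
f=grab('wrist','20');print(nut(f,c))
f=grab('scene','20');print(nut(f,c))
E
```

```text
t 27.15 tcp [ 0.59   -0.1003  0.0085] psi 13.3 tilt z [ 0.042  0.023 -0.999] F [ 0.9 -0.2 -0.9] w 16.2 q [-0.27  0.2   1.94  0.04  0.97  1.04]
tool-move now (mm): [64.6  4.7  3.4]  spin first 0.232 then move [ 63.9 -10.3   3.4]
expect [ 0.61816386 -0.09367253]
(2846, array([617., -95.]), 22)
(119, array([619., -95.]), 21)
```

View pics/wrist20.png

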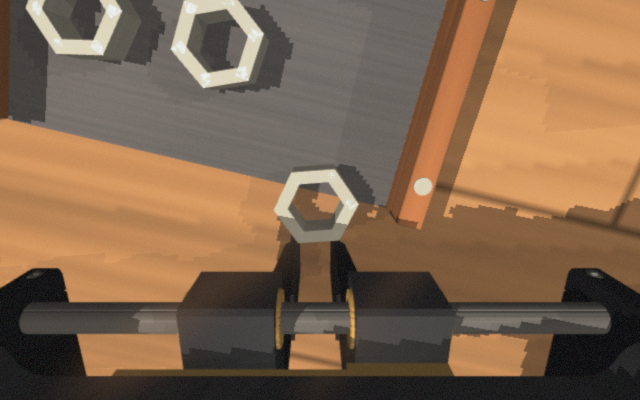

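The wrist view has C at (316,205) crossing the mouth, clear of the right wall (from about 395), with A and B beyond. Going on.

Request:
{"api": "apply_moves", "payload": {"steps": "8 0 0.4 0.03; 11 0 0.5 0.03; 11 0 0.5 0.03; 11 0 0.5 0.03; 11 0 0.5 0.02; 10 0 0.5 0; 5 0 0 0; 0 0 0 0"}}

```text
clock: 28.05
ee_pos: [0.6535, -0.0902, 0.0063]
tcp_rot: [-3.116, -0.139, -0.054]
ft_force: [-0.1, 0.2, 0.9]
grip_width: 0.169
```

```bash
python3 - <<'E'
from h import *
go(.654,-.09,.008,0)
s=state(); p=s['ee_pos']; R=Rn.from_rotvec(s['tcp_rot']).as_matrix(); c=p[:2]+R[:2,0]*.029; print('expect',c)
f=grab('wrist','21');print(nut(f,c))
f=grab('scene','21');print(nut(f,c),nut(f,(.684,-.034),.028),nut(f,(.68,.027)))
E
```

```text
t 28.05 tcp [ 0.6535 -0.0902  0.0063] psi 5.1 tilt z [ 0.033  0.024 -0.999] F [-0.1  0.2  0.9] w 16.1 q [-0.23  0.33  1.79  0.04  1.    1.23]
tool-move now (mm): [ 0.6 -0.2 -1.7]  spin first 0.089 then move [ 0.5 -0.3 -1.7]
expect [ 0.68238586 -0.0876713 ]
(3025, array([683., -81.]), 28)
(125, array([683., -87.]), 20) (130, array([682., -33.]), 20) (123, array([680.,  28.]), 21)
```

View pics/wrist21.png

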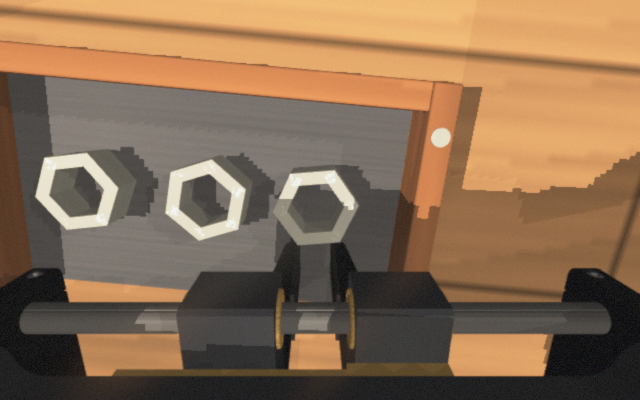

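All three nuts lie flat in the bay, at (77,190), (205,200) and (316,205) in the wrist view, well past the mouth line. Next is retreat straight back, lift, and a full check.

Request:
{"api": "apply_moves", "payload": {"steps": "-10 0 -1 0; -18 0 -4 0; -25 0 -8 0; -25 0 -20 0; -20 0 -30 0; 0 0 -35 0; 0 0 -35 0; 0 0 -30 0; 0 0 0 0; 0 0 0 0"}}

```text
clock: 29.15
ee_pos: [0.5351, -0.1026, 0.167]
tcp_rot: [-3.114, -0.138, -0.041]
ft_force: [-1.3, -0.3, -1.5]
grip_width: 0.168
```

```bash
python3 - <<'E'
from h import *
go(.55,-.09,.2)
ref={n:load(n,'1') for n in('scene','side')}
for n in ('scene','side'):
    f=grab(n,'22'); print(n,[nut(f,c,.028) for c in((.683,-.088),(.683,-.034),(.68,.027))])
    X,u,v=cloud(f); X0,u0,v0=cloud(ref[n])
    for nm,c,lo,hi in (('purple',(.396,-.202),.012,.026),('green',(.394,-.285),.012,.026),('tin',(.439,.006),.036,.05),('block',(.438,.125),.028,.042),('mug',(.636,-.395),.07,.095),('jar',(.645,.43),.07,.095),('wrench',(.435,-.405),.004,.015),('hammer',(.44,.42),.012,.04)):
        rr=.12 if nm in('wrench','hammer') else .05; o=[]
        for Y in (X0,X):
            m=(np.hypot(Y[:,0]-c[0],Y[:,1]-c[1])<rr*(.7 if nm in('purple','green') else 1))&(Y[:,2]>lo)&(Y[:,2]<hi); o.append((m.sum(),(np.median(Y[m,:2],0)*1000).round(0) if m.any() else None))
        print(nm,o)
f=load('scene','22'); cv2.imwrite('pics/s22.png',cv2.resize(f['p'][100:330,100:500,::-1],None,fx=2,fy=2))
E
```

```text
t 29.15 tcp [ 0.5351 -0.1026  0.167 ] psi 5.1 tilt z [ 0.025  0.025 -0.999] F [-1.3 -0.3 -1.5] w 16.0 q [-0.31 -0.09  1.95  0.03  1.27  1.17]
tool-move now (mm): [ 16.9 -12.  -32.2]  spin first 0 then move [ 16.9 -12.  -32.2]
scene [(127, array([683., -86.]), 21), (127, array([683., -35.]), 20), (125, array([680.,  29.]), 21)]
purple [(np.int64(112), array([ 397., -200.])), (np.int64(111), array([ 396., -200.]))]
green [(np.int64(118), array([ 395., -284.])), (np.int64(118), array([ 397., -282.]))]
tin [(np.int64(142), array([441.,   7.])), (np.int64(146), array([440.,   7.]))]
block [(np.int64(156), array([440., 126.])), (np.int64(158), array([440., 127.]))]
mug [(np.int64(401), array([ 639., -394.])), (np.int64(412), array([ 641., -394.]))]
jar [(np.int64(398), array([643., 431.])), (np.int64(394), array([642., 431.]))]
wrench [(np.int64(855), array([ 438., -404.])), (np.int64(842), array([ 441., -407.]))]
hammer [(np.int64(846), array([462., 432.])), (np.int64(848), array([461., 432.]))]
side [(130, array([681., -89.]), 21), (128, array([679., -37.]), 21), (120, array([678.,  26.]), 20)]
purple [(np.int64(171), array([ 395., -205.])), (np.int64(177), array([ 394., -205.]))]
green [(np.int64(194), array([ 392., -287.])), (np.int64(202), array([ 392., -287.]))]
tin [(np.int64(156), array([438.,   3.])), (np.int64(158), array([438.,   3.]))]
block [(np.int64(148), array([436., 121.])), (np.int64(147), array([436., 122.]))]
mug [(np.int64(640), array([ 634., -398.])), (np.int64(633), array([ 634., -398.]))]
jar [(np.int64(213), array([636., 423.])), (np.int64(0), None)]
wrench [(np.int64(1365), array([ 429., -404.])), (np.int64(1383), array([ 430., -404.]))]
hammer [(np.int64(614), array([451., 426.])), (np.int64(612), array([450., 426.]))]
```

View pics/s22.png

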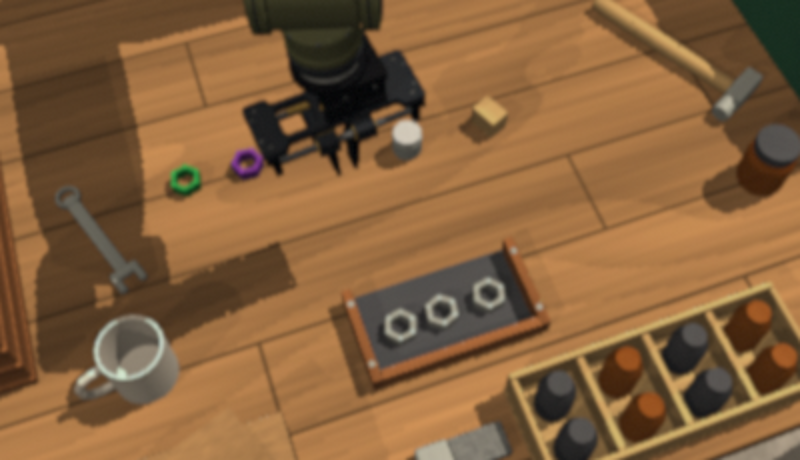

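View pics/side22.png

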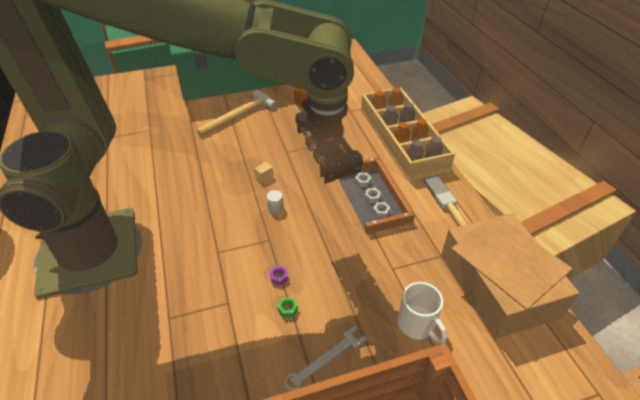

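The scene crop has all three steel nuts inside the bay at (400,325), (441,310) and (488,293). Everything else is where it was, and the jar is only hidden behind the arm in the side view. Handing in.

```bash
python3 -c "
from bench import job_done,state
print(job_done(), state()['clock'])"
```

```text
the job is handed in; nothing more can be done
the job is handed in; nothing more can be done
```

I swept all three steel nuts along the bench with the two slightly parted fingers and into the bay, without picking any up, and handed the job in at about 29 s of the 72 s allowed.

- **Nuts:** in the last pictures they lie flat at about (0.68, 0.03), (0.68, −0.035) and (0.68, −0.09) m. The bay's inside runs from about x = 0.622 to 0.732 m and y = −0.13 to 0.07 m. The closest nut edge is about 20 mm from a wall, and the mouth is nearly 40 mm away.
- **Everything else:** the tin, block, purple and green look-alikes, mug, wrench and hammer measure within about 3 mm of where they started, which is the measuring noise. The gripper was raised clear of everything.
- **Checks that disagreed or failed:** the two fixed cameras differ by 2–4 mm. The last side view could not see the jar because the arm was in the way, but the scene view shows it unmoved. The tool drifted up to about 3.5° off vertical during the moves, with no effect on the result.

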